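Long blank from the stock crate into the sawing cradle

TASK

Pick the long thick wooden bar out of the stock crate and lay it in the sawing cradle, so that it rests down in both notches, roughly centred end to end, ready to be cut. Leave the short bar and the thin bar lying where they are in the crate.

Things in the scene. Friction and masses are not known exactly. Their poses are not given: they have to be found in the camera images.
- long_bar_center (a point): Centre (half-way up) of the bar to pick: dark wood, 190 mm long, 28 x 28 mm in section, about 0.1 kg, the only bar both long and thick. x runs along its length, z up. It lies flat on the floor of the crate, at least 30 mm clear on both sides of its middle. Three bars lie there side by side in any order, a disc and an offcut block beyond their ends.
- cradle_seat (a point): Midpoint of the fixed wooden sawing cradle (robot's right), at the level of its notch floors, 40 mm above the bench. x runs along the bar's bed, z up. Two saddles 28 mm thick at x = +-65 mm; notches 40 mm wide at the floor flaring to 75 mm at the top, 71 mm above the bench. Base board 14 mm thick. A seated bar's centre is 14 mm above this point; either end may go either way.
- short_bar_center (a point): Centre of a bystander bar in the crate, same wood and section (28 x 28 mm) but only 90 mm long; x along its length. The crate is a fixed open plywood box (robot's left), 316 x 316 mm outside, walls 8 mm thick and up to 53 mm above the bench, floor 8 mm above the bench.
- thin_bar_center (a point): Centre of a bystander bar in the crate: same wood, 190 mm long but only 12 x 12 mm in section; x along its length.

How it is judged:
By the outcome, as a careful person would: the job done as asked, in the order asked, and still so for the second after the job is handed in, with the robot touching nothing.
It also fails if it takes over 35 s, if anything falls off the work surface, if the arm or the gripper's body presses on something with over 40 N, if the wrist force passes 120 N, or if a joint passes its speed limit or range.

ROBOT

A 6-joint arm with a two-finger parallel gripper is mounted at the origin on the work surface. World frame = base frame: x ahead of the robot, y to its left, z up, the work surface at z = 0. Lengths are in m, angles in rad, forces in N, time in s.
With the tool pointing down it reaches from about 0.325 to 0.9 m from the base axis. Payload 6.1 kg.
Tool frame: the origin (TCP) lies midway between the tips of the shut fingers; the grasp point (between the pads) lies 19 mm behind it; z points along the fingers, y is the line along which they close (so a half turn about z gives the same grasp; the last joint's range is limited). The gripper opens to 85 mm and grips with 20 to 120 N. Pads are 22 mm wide; open, the fingers measure 114 mm over their backs; the gripper's body (76 mm by 85 mm) begins 54 mm behind the grasp point. The pads swing forward as they close: fully open they stand 13 mm farther back than shut.
Start: joints at [1.078, 0.22, 1.526, -0, 1.395, -0.126], TCP at [0.224, 0.583, 0.231] pointing down, gripper open.
Joint ranges: [-2.98, 2.98], [-0.91, 2.08], [0.09, 2.57], [-1.24, 4.39], [0.2, 2.65], [-2.68, 2.68]. Speed limits (rad/s): [2.57, 2.57, 3.01, 3.14, 3.14, 3.14].

INTERFACE

Orientations are given as [roll, pitch, yaw] about the fixed x, y, z axes, in that order (R = Rz(yaw) Ry(pitch) Rx(roll)).
In Python, from plant import movep, move_l, set_joints, gripper_to, hold, inverse_kinematics, observe, get_image, get_calibration, Unreachable, job_done gives the robot as it stands. Calls block until the motion is done:
- movep(position, orientation): joint-space move of the TCP to a pose.
- move_l(position, feed=0.15, rotation=None, max_force=None): straight line of the TCP; rotation=None keeps the orientation; feed is the mean speed in m/s. With max_force (N) it stops when the force on the tool has changed by that much, and returns True; else False.
- set_joints(angles): joint-space move.
- gripper_to(opening, f_grip=None): finger opening in m; f_grip is the grip in N (None keeps the last); returns when the fingers have stopped.
- hold(seconds).
- inverse_kinematics(position, orientation): joint angles nearest the present ones, or None.
- observe(): the state.
- get_image(name): name is "scene" or "side" or "wrist"; returns (picture, depth): 480x640x3 uint8, red, green, blue; 480x640 float32, m along the optical axis (not along the pixel's ray), 0 where there is no reading.
- get_calibration(name): a dict with "intrinsics" (3x3 intrinsics, pixels), "world_from_camera" (4x4, takes a point from camera to world coordinates). Camera axes: x right, y down, z forward; pixel columns grow to the right and rows downward; lengths in m; the calibration is good to about 2 mm. A picture is of the moment at which its call begins: read the wrist's pose just before it. get_calibration takes no time and is no camera call; for the wrist camera it gives the pose at the moment of the call.
A pose or a line that the arm cannot do raises Unreachable and nothing moves.
- job_done(): hands the job in; it is judged then, once.
The state is a dict: "time_s": time; "q": joint angles; "joint_velocities": joint speeds; "joint_torque": joint torques, N m; "eef_pos": TCP position; "tcp_rot": TCP orientation; "ft_force": force on the tool from outside, world axes, zero at the start; "torque": the same for the moment, N m; "opening": finger opening in m; "grasp_force": force on a finger pad.
Only numpy, scipy, OpenCV 4.12 (cv2) and the standard library are available. Lean on these libraries where they do the work, as an engineer would, in place of code of your own. Each camera call takes 0.05 s, during which the arm holds its last target. There are 200 camera calls.

## Working session

There is one attempt and no reset: what is moved stays moved. The work goes in short steps, each a Python script; the robot and the scene stay as the last script left them, time stands still between calls to the robot, and variables do not carry over. Pictures are saved under pics/ and viewed, at most 10 in all, crops included, and the job is handed in when it is done.

```bash
mkdir -p pics; ls
python3 - <<'E'
from plant import *
import cv2, numpy as np
for n in ["scene","side","wrist"]:
    im,d=get_image(n); c=get_calibration(n)
    np.savez(f"{n}0.npz",im=im,d=d,K=c["intrinsics"],T=c["world_from_camera"])
    cv2.imwrite(f"pics/{n}0.png",im[...,::-1]); print(n,np.round(c["world_from_camera"],3).tolist(),(d>0).mean())
print(observe()["time_s"],observe()["tcp_rot"])
E
```

```text
pics
scene [[-0.352, 0.531, -0.771, 1.388], [0.936, 0.182, -0.302, 0.389], [-0.02, -0.827, -0.561, 0.676], [0.0, 0.0, 0.0, 1.0]] 0.996083984375
side [[0.968, -0.168, 0.185, 0.396], [-0.249, -0.653, 0.715, -0.567], [0.001, -0.738, -0.675, 0.639], [0.0, 0.0, 0.0, 1.0]] 0.995986328125
wrist [[0.359, 0.898, 0.254, 0.159], [0.933, -0.345, -0.099, 0.607], [-0.002, 0.273, -0.962, 0.373], [0.0, 0.0, 0.0, 1.0]] 0.9959016927083333
0.15 [-3.14007949e+00 -1.74050992e-04  2.77473735e+00]
```

View pics/scene0.png

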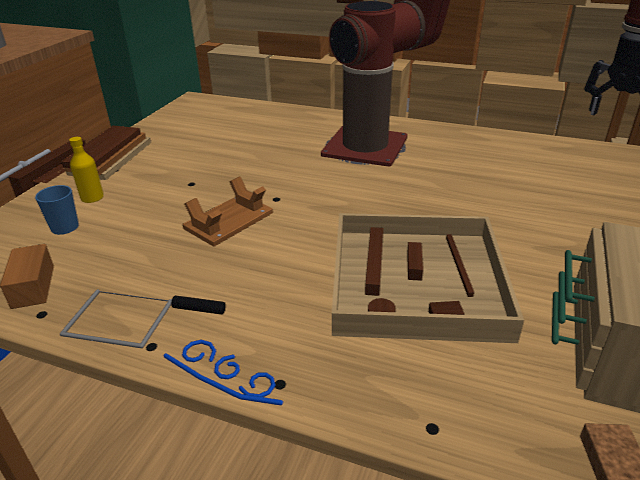

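View pics/wrist0.png

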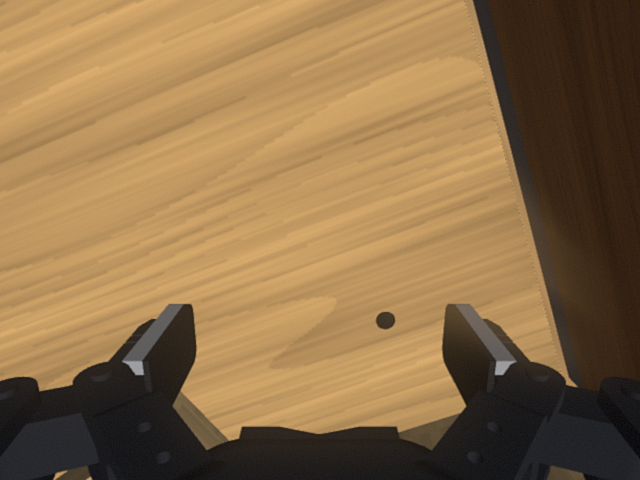

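View pics/side0.png

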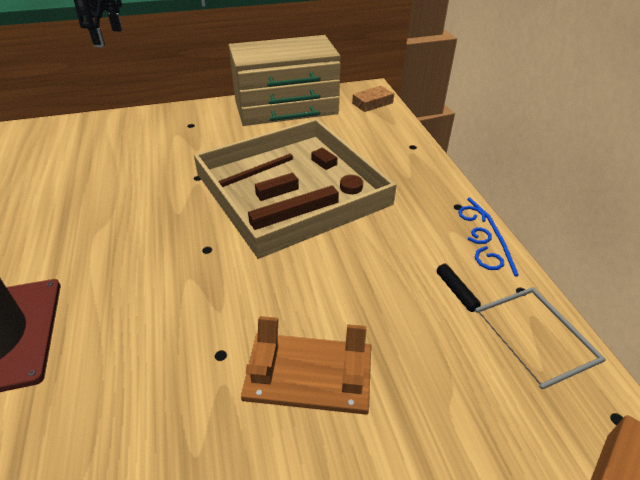

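The scene view shows the long thick bar at px (375,260), the short bar at (415,261) and the thin one at (459,265). The cradle sits at (228,212). In the side view the bar is at (294,207) and the cradle at (308,370). Next I'll get metric estimates from both views.

```bash
cat > h.py <<'E'
import numpy as np, cv2
def load(f):
    z=np.load(f); return z["im"],z["d"],z["K"],z["T"]
def cloud(d,K,T):
    v,u=np.mgrid[:480,:640]; p=np.stack([(u-K[0,2])/K[0,0]*d,(v-K[1,2])/K[1,1]*d,d],-1)
    return p@T[:3,:3].T+T[:3,3]
def ray(u,v,K,T):
    r=T[:3,:3]@np.linalg.solve(K,[u,v,1.]); return T[:3,3],r/np.linalg.norm(r)
def tri(obs):
    A=np.zeros((3,3));b=np.zeros(3)
    for o,r in obs:
        P=np.eye(3)-np.outer(r,r);A+=P;b+=P@o
    return np.linalg.solve(A,b)
E
python3 - <<'E'
from h import *
for n,boxes in [("scene",dict(long=(362,222,388,298),short=(403,238,427,284),thin=(442,232,476,300))),("side",dict(long=(245,186,342,228),short=(252,172,302,200)))]:
    im,d,K,T=load(n+"0.npz"); P=cloud(d,K,T)
    for k,(a,b,c,e) in boxes.items():
        s=np.zeros(d.shape,bool); s[b:e,a:c]=1
        m=s&(im.max(-1)<110)&(d>0)
        q=P[m]; zt=np.percentile(q[:,2],95); q=q[q[:,2]>zt-.006]
        r=cv2.minAreaRect(q[:,:2].astype(np.float32)); bx=cv2.boxPoints(r)
        print(n,k,m.sum(),"ztop",zt.round(4),np.round(r[0],4),np.round(r[1],4),np.round(bx,3).tolist())
    # cradle: saddle tops & board
    m=(P[...,2]>.06)&(P[...,2]<.08)&(P[...,1]<0.05)&(P[...,1]>-.35)&(P[...,0]<.75)&(P[...,0]>.3)
    q=P[m]; cc,l=cv2.connectedComponents(m.astype(np.uint8))[:2]
    for i in range(1,cc):
        t=P[l==i]
        if len(t)>25: 
            vv,uu=np.nonzero(l==i); print(n,"top",len(t),t.mean(0).round(4),t[:,:2].min(0).round(3),t[:,:2].max(0).round(3),uu.mean().round(),vv.mean().round())
    m=(P[...,2]>.008)&(P[...,2]<.02)&(P[...,1]<0.1)&(P[...,1]>-.35)&(P[...,0]<.75)&(P[...,0]>.3)
    m=cv2.morphologyEx(m.astype(np.uint8),cv2.MORPH_OPEN,np.ones((3,3)))>0
    _,l,st,_=cv2.connectedComponentsWithStats(m.astype(np.uint8)); i=1+st[1:,4].argmax()
    r=cv2.minAreaRect(P[l==i][:,:2].astype(np.float32)); print(n,"board",r,P[l==i][:,2].mean())
im,*_=load("side0.npz"); a=cv2.resize(im[310:415,235:380],None,fx=4,fy=4,interpolation=cv2.INTER_CUBIC)
im,*_=load("scene0.npz"); b=cv2.resize(im[170:250,175:280],None,fx=4,fy=4,interpolation=cv2.INTER_CUBIC)
cv2.imwrite("pics/cr_side.png",a[...,::-1]);cv2.imwrite("pics/cr_scene.png",b[...,::-1])
E
```

```text
scene long 1184 ztop 0.0369 [0.5351 0.1678] [0.2146 0.0538] [[0.42500001192092896, 0.17499999701976776], [0.4339999854564667, 0.12200000137090683], [0.6449999809265137, 0.16099999845027924], [0.6359999775886536, 0.21400000154972076]]
scene short 583 ztop 0.0369 [0.523  0.2563] [0.0931 0.0268] [[0.4749999940395355, 0.257999986410141], [0.48100000619888306, 0.23199999332427979], [0.5709999799728394, 0.2540000081062317], [0.5649999976158142, 0.2800000011920929]]
scene thin 602 ztop 0.0207 [0.4795 0.3561] [0.2031 0.0703] [[0.3720000088214874, 0.35600000619888306], [0.39500001072883606, 0.289000004529953], [0.5870000123977661, 0.3569999933242798], [0.5640000104904175, 0.4230000078678131]]
scene top 70 [ 0.4113 -0.1949  0.0651] [ 0.395 -0.211] [ 0.425 -0.185] 236.0 180.0
scene top 69 [ 0.4406 -0.121   0.0663] [ 0.424 -0.133] [ 0.454 -0.111] 259.0 191.0
scene top 85 [ 0.5327 -0.2412  0.0651] [ 0.515 -0.256] [ 0.546 -0.231] 192.0 203.0
scene top 82 [ 0.5615 -0.1673  0.0665] [ 0.546 -0.18 ] [ 0.576 -0.158] 215.0 214.0
scene board ((0.4874960780143738, -0.18207606673240662), (0.115070350468158
[... 301 characters left out ...]
de short 786 ztop 0.0382 [0.5293 0.2207] [0.0885 0.0903] [[0.47600001096725464, 0.2549999952316284], [0.4959999918937683, 0.16699999570846558], [0.5820000171661377, 0.1860000044107437], [0.5630000233650208, 0.27399998903274536]]
side top 239 [ 0.4377 -0.128   0.0671] [ 0.423 -0.138] [ 0.454 -0.113] 268.0 322.0
side top 244 [ 0.5586 -0.1746  0.0672] [ 0.543 -0.185] [ 0.575 -0.159] 356.0 331.0
side top 205 [ 0.4095 -0.2026  0.0692] [ 0.395 -0.212] [ 0.425 -0.193] 257.0 369.0
side top 201 [ 0.5301 -0.249   0.0693] [ 0.516 -0.258] [ 0.544 -0.239] 353.0 379.0
side board ((0.48464512825012207, -0.18586856126785278), (0.11175235360860825, 0.1803106665611267), 69.11266326904297) 0.015003696596617622
```

View pics/cr_side.png

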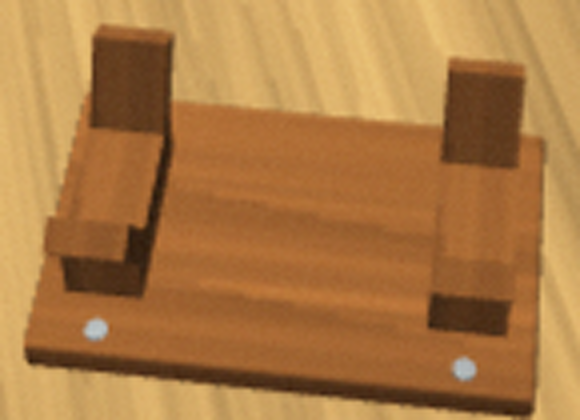

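View pics/cr_scene.png

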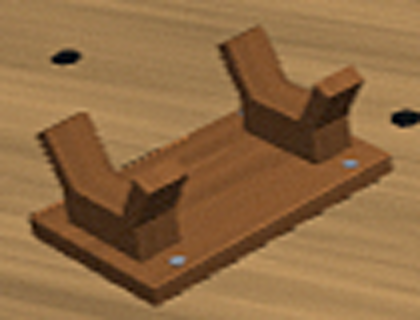

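The crops show four prongs, two saddles and the notch floors. The cradle axis runs at about -21°, centred near (0.486,-0.184). Both places still need a closer look with the wrist camera.

```bash
python3 - <<'E'
from plant import *
import numpy as np,cv2
def snap(t):
    c=get_calibration("wrist"); im,d=get_image("wrist")
    np.savez(t+".npz",im=im,d=d,K=c["intrinsics"],T=c["world_from_camera"]); cv2.imwrite(f"pics/{t}.png",im[...,::-1])
    print(t,observe()["time_s"])
movep([.52,-.16,.27],[np.pi,0,np.radians(159)]); hold(.2); snap("wc1")
movep([.47,-.20,.24],[np.pi,0,np.radians(159)]); hold(.2); snap("wc2")
movep([.55,.15,.27],[np.pi,0,np.radians(191)]); hold(.2); snap("wb1")
movep([.50,.18,.22],[np.pi,0,np.radians(191)]); hold(.2); snap("wb2")
print(observe()["q"])
E
python3 - <<'E'
from h import *
for n in ["wc1","wc2"]:
    im,d,K,T=load(n+".npz"); P=cloud(d,K,T)
    cen=[]
    m=(P[...,2]>.063)&(P[...,2]<.08)&(abs(P[...,1]+.185)<.13)&(abs(P[...,0]-.486)<.13)
    _,l,st,_=cv2.connectedComponentsWithStats(m.astype(np.uint8))
    for i in range(1,len(st)):
        if st[i,4]>60:
            t=P[l==i]; r=cv2.minAreaRect(t[:,:2].astype(np.float32)); print(n,st[i].tolist(),np.round(r[0],4),np.round(r[1],4),r[2],np.percentile(t[:,2],95).round(4))
    m=(P[...,2]>.036)&(P[...,2]<.044)&(abs(P[...,1]+.185)<.13)&(abs(P[...,0]-.486)<.13)
    _,l,st,_=cv2.connectedComponentsWithStats(m.astype(np.uint8))
    for i in range(1,len(st)):
        if st[i,4]>300:
            t=P[l==i]; r=cv2.minAreaRect(t[:,:2].astype(np.float32)); print(n,"floor",st[i].tolist(),np.round(r[0],4),np.round(r[1],4),r[2],np.median(t[:,2]).round(4))
for n in ["wb1","wb2"]:
    im,d,K,T=load(n+".npz"); P=cloud(d,K,T)
    m=(P[...,2]>.031)&(P[...,2]<.042)&(P[...,1]>.08)&(P[...,1]<.32)&(abs(P[...,0]-.53)<.13)&(im.max(-1)<115)
    _,l,st,_=cv2.connectedComponentsWithStats(m.astype(np.uint8))
    for i in range(1,len(st)):
        if st[i,4]>400:
            t=P[l==i]; r=cv2.minAreaRect(t[:,:2].astype(np.float32)); print(n,st[i].tolist(),np.round(r[0],4),np.round(r[1],4),r[2],np.median(t[:,2]).round(4))
E
```

```text
wc1 3.2167
wc2 3.85
wb1 5.45
wb2 6.1083
[ 1.96002706e-01  4.60244526e-03  1.78020076e+00 -1.08192461e-04
  1.35439499e+00 -1.56584435e+00]
wc1 [210, 72, 23, 38, 749] [ 0.4077 -0.2005] [0.0168 0.0275] 68.98644256591797 0.0714
wc1 [314, 72, 20, 39, 729] [ 0.4369 -0.1253] [0.0151 0.028 ] 69.10787963867188 0.0714
wc1 [221, 233, 20, 34, 581] [ 0.5292 -0.2472] [0.016 0.029] 68.35399627685547 0.0712
wc1 [314, 233, 19, 34, 549] [ 0.558 -0.172] [0.0156 0.0286] 68.04837036132812 0.0714
wc1 floor [247, 75, 56, 36, 1848] [ 0.4221 -0.1632] [0.0459 0.0277] 69.01917266845703 0.0402
wc1 floor [240, 225, 77, 32, 1507] [ 0.5435 -0.2102] [0.0697 0.0289] 69.05843353271484 0.0402
wc2 [278, 114, 23, 40, 808] [ 0.4081 -0.2007] [0.016  0.0278] 69.2483901977539 0.0712
wc2 [387, 114, 24, 40, 831] [ 0.437  -0.1254] [0.0161 0.0278] 68.99465942382812 0.0712
wc2 [283, 279, 19, 36, 624] [ 0.5289 -0.2474] [0.0149 0.0289] 68.01730346679688 0.0712
wc2 [380, 278, 21, 37, 634] [ 0.5582 -0.1717] [0.0158 0.0294] 68.93217468261719 0.0712
wc2 floor [314, 114, 58, 37, 2067] [ 0.4225 -0.1628] [0.0451 0.028 ] 68.9705581665039 0.0402
wc2 floor [300, 267, 81, 33, 1663] [ 0.5435 -0.2095] [0.0695 0.0288] 69.07503509521484 0.0402
wb1 [335, 87, 33, 206, 4025] [0.5425 0.1768] [0.1876 0.0278] 12.761756896972656 0.036
wb1 [423, 139, 33, 98, 1901] [0.5213 0.2533] [0.0884 0.0277] 13.347926139831543 0.036
wb2 [286, 139, 43, 218, 6077] [0.5426 0.1776] [0.1887 0.0272] 13.016179084777832 0.0361
wb2 [387, 194, 35, 105, 1021] [0.5215 0.2458] [0.0914 0.0262] 3.3466074466705322 0.0359
```

View pics/wc1.png

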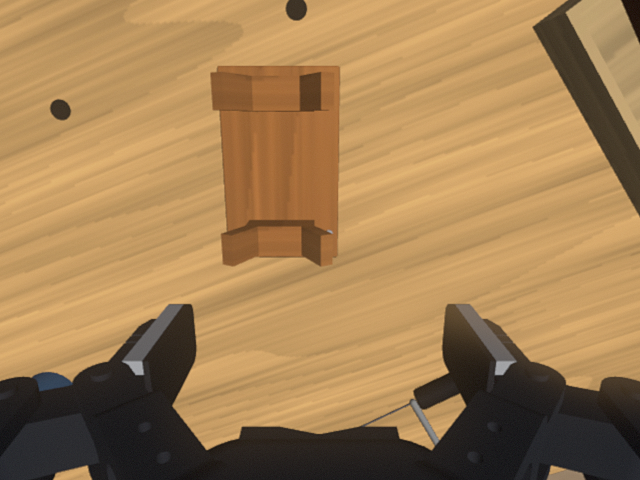

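View pics/wb1.png

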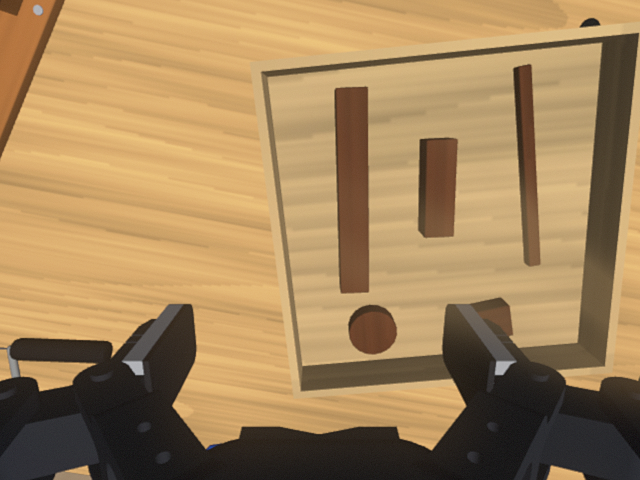

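The wrist views give the bar centre as (0.5426, 0.177) at 12.9°, top at z = 0.036. In wb1 it spans px (351,87)–(354,293). The cradle centre is (0.483, -0.186), axis -21°, floors at z = 0.040. That is enough to grasp.

```bash
python3 - <<'E'
from plant import *
import numpy as np,cv2
y=np.radians(192.9)
gripper_to(.052,40)
movep([.5426,.1772,.12],[np.pi,0,y])
print(move_l([.5426,.1772,.013],feed=.08,max_force=8))
s=observe(); print(s["eef_pos"],s["ft_force"],s["time_s"])
gripper_to(.0,40); s=observe(); print(s["opening"],s["grasp_force"],s["ft_force"],s["eef_pos"])
print(move_l([.5426,.1772,.19],feed=.15)); s=observe(); print(s["opening"],s["grasp_force"],s["ft_force"],s["time_s"])
if s["opening"]>.02:
    movep([.483,-.1863,.17],[np.pi,0,np.radians(159)]); hold(.2)
    c=get_calibration("wrist"); im,d=get_image("wrist")
    np.savez("wh.npz",im=im,d=d,K=c["intrinsics"],T=c["world_from_camera"]); cv2.imwrite("pics/wh.png",im[...,::-1])
    s=observe();print(s["time_s"],s["eef_pos"],s["opening"],s["ft_force"])
E
python3 - <<'E'
from h import *
im,d,K,T=load("wh.npz"); P=cloud(d,K,T)
m=(P[...,2]>.14)&(P[...,2]<.21)&(im[...,0].astype(int)-im[...,2]>20)
t=P[m]; a=np.radians(-21); L=(t[:,:2]-[.483,-.1863])@np.array([[np.cos(a),-np.sin(a)],[np.sin(a),np.cos(a)]])
print(m.sum(), np.percentile(L,[1,50,99],axis=0).round(4).tolist(), np.percentile(t[:,2],[2,50,98]).round(4))
for lo,hi in [(-.1,-.07),(-.07,-.05),(-.05,-.03),(.03,.05),(.05,.07),(.07,.1)]:
    k=(L[:,0]>lo)&(L[:,0]<hi)
    if k.any(): print(lo,hi,k.sum(),np.percentile(L[k,1],[2,98]).round(4),np.percentile(t[k,2],95).round(4))
E
```

```text
False
[0.54317569 0.17731891 0.01366803] [ 0.96598171  0.03937117 -0.22204095] 8.5417
0.027169513582280154 41.345245242118835 [-0.67370176 -0.48442595  4.65613792] [0.54320841 0.17735615 0.01369738]
False
0.02728044237451082 40.81313073635101 [-0.74694261 -0.27794026 -0.61906507] 10.2083
11.8417 [ 0.48337985 -0.18549248  0.17002276] 0.027518789243477254 [ 0.08049513  0.42625769 -1.50406404]
38355 [[-0.0926, -0.0143], [-0.0419, -0.0005], [0.0322, 0.0133]] [0.1909 0.1924 0.1937]
-0.1 -0.07 9623 [-0.014   0.0126] 0.1935
-0.07 -0.05 6983 [-0.014   0.0127] 0.1935
-0.05 -0.03 6114 [-0.0139  0.0127] 0.1934
0.03 0.05 817 [-0.0134  0.0124] 0.1932
```

View pics/wh.png

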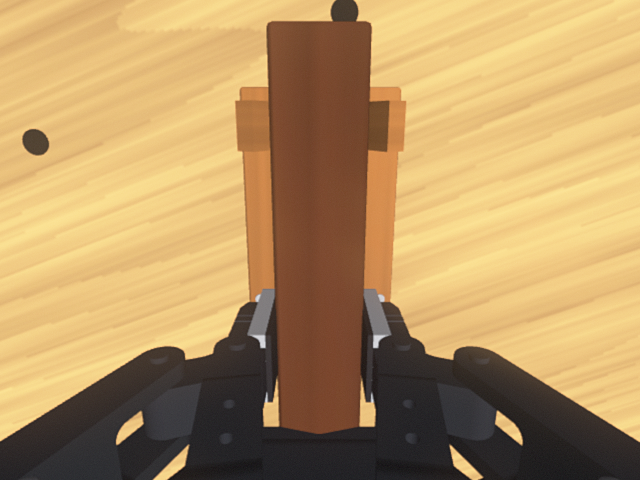

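The bar is held level and in line with the cradle. Its far end is at px (319,22) and the cradle prongs are at (252,125) and (395,125), so the offset is under 3 mm. Lowering now.

```bash
python3 - <<'E'
from plant import *
import numpy as np,cv2
p=[.483,-.1863]
print(move_l(p+[.075],feed=.12,max_force=15))
print(move_l(p+[.043],feed=.03,max_force=5)); s=observe(); print(s["eef_pos"],s["ft_force"],s["opening"],s["time_s"])
gripper_to(.06); hold(.2); s=observe(); print(s["ft_force"])
move_l(p+[.20],feed=.15)
movep([.50,-.05,.27],[np.pi,0,np.radians(159)]); hold(.2)
for n in ["side","scene"]:
    c=get_calibration(n); im,d=get_image(n)
    np.savez(n+"1.npz",im=im,d=d,K=c["intrinsics"],T=c["world_from_camera"])
    cv2.imwrite(f"pics/{n}1.png",im[...,::-1])
print(observe()["time_s"])
E
python3 - <<'E'
from h import *
for n in ["side1","scene1"]:
    im,d,K,T=load(n+".npz"); P=cloud(d,K,T)
    m=(P[...,2]>.058)&(P[...,2]<.085)&(np.hypot(P[...,0]-.483,P[...,1]+.186)<.12)&(im.max(-1)<115)
    t=P[m]; a=np.radians(-21); L=(t[:,:2]-[.483,-.1863])@np.array([[np.cos(a),-np.sin(a)],[np.sin(a),np.cos(a)]])
    print(n,m.sum(),np.percentile(L,[1,50,99],axis=0).round(4).tolist())
    for s in (-1,1): print(np.median(t[s*L[:,0]>.05,2]).round(4),np.median(L[s*L[:,0]>.05,1]).round(4))
E
```

```text
False
True
[ 0.48265651 -0.18612164  0.04567454] [-0.31042982  0.19932795  3.95786028] 0.027227811208956416 13.6833
[ 0.88663015 -0.81513117  0.42936608]
16.45
side1 3203 [[-0.0899, -0.0155], [0.0032, -0.0028], [0.0943, 0.0384]]
0.0685 0.0004
0.0686 -0.0005
scene1 862 [[-0.0915, -0.0408], [0.011, 0.0081], [0.0953, 0.0506]]
0.0666 0.0088
0.0661 0.0086
```

View pics/side1.png

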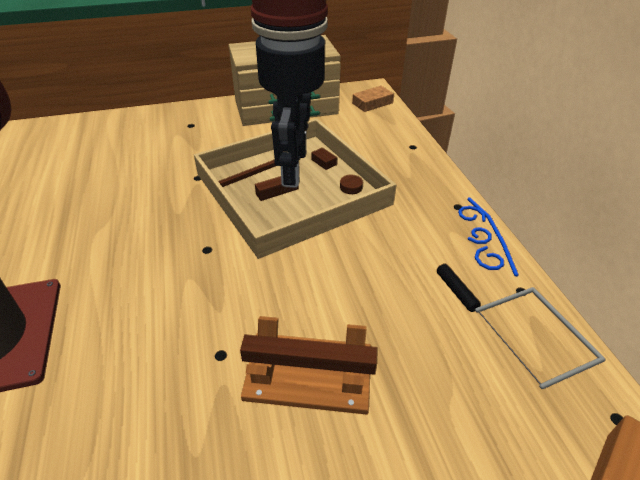

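The bar lies in both notches, from px (243,350) to (376,357). Its top is at z ≈ 0.068 at both ends, and it is centred within about 3 mm. The other bars haven't moved and the gripper is clear.

```bash
python3 -c "
from plant import *
print(job_done())"
```

```text
the job is handed in; nothing more can be done
None
```

The long thick bar is seated in both cradle notches, centred within about 3 mm. The short and thin bars are where they were, and the job was handed in at about 16.5 s of the 35 s allowed.

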